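# Heft two taped cartons and tray the heavier

## Robot

A 7-joint arm with a two-finger parallel gripper is mounted at the origin on a cart in front of the work surface, level with it; the furniture and walls round the work are solid. World frame = base frame: x ahead of the robot, y to its left, z up, the work surface at z = 0. Lengths are in m, angles in rad, forces in N, time in s.
With the tool pointing down it reaches from about 0.425 to 1.025 m from the base axis. Payload 9.4 kg.
Tool frame: the origin (TCP) lies at the very end of the fingers, on their centre line; the grasp point (between the pads) lies 19 mm behind it; z points along the fingers, y is the direction in which the jaws open and shut (so a half turn about z gives the same grasp; the last joint's range is limited). The gripper opens to 85 mm and grips with 20 to 120 N. Pads are 22 mm wide; open, the fingers measure 114 mm over their backs; the gripper's body (76 mm by 85 mm) begins 54 mm behind the grasp point. The pads swing forward as they close: fully open they stand 13 mm farther back than shut.
Start: joints at [1.083, 0.599, -0.003, 1.599, 0.002, 0.943, -0.08], TCP at [0.29, -0.665, 0.206] pointing down, gripper open.
Joint ranges: [-2.57, 2.57], [-0.35, 1.97], [-1.29, 1.29], [0.11, 2.56], [-1.05, 4.19], [0.11, 1.86], [-2.63, 2.63]. Speed limits (rad/s): [2.22, 2.22, 3.01, 3.01, 3.14, 3.14, 3.14].

## Interface

Orientations are given as a rotation vector (axis times angle).
In Python, from station import monitor, viewer, manip gives the robot as it stands.
- The arm moves only by the tool step_arm, never from a script. Its arguments are lists of equal length, an entry for each row: "delta_rot": the turn, a rotation vector about the tool's x, y, z in degrees, a list of three; "dp": the shift along the tool's x, y, z in cm, a list of three; "hand": the opening, from 0 (shut) to 1 (fully open). In form: {"delta_rot": [[wx, wy, wz], ...], "dp": [[x, y, z], ...], "hand": [hand, ...]}. A call has 1 to 20 rows; each row shifts and turns the commanded pose from where the row before left it, along the tool's axes as they then stand; what a row does not reach is not made up. A row lasts 1/8 s, in which the tool goes at most 62.5 mm and 10.7 degrees, less where a joint would pass 70% of its speed; a pose out of reach is approached as far as the arm can. A call with a gripper value outside its range is refused whole. The fingers move at their own pace and stop on an object; "force" is the grip in N (left out, the last holds). Time passes only in rows, so rows that do not move let the fingers close. It gives the time, the measured TCP pose, the force and the opening at its end, in the units of the state.
- monitor.get_obs(): the state, without advancing time (a new reading comes with each control period).
- viewer.snapshot(name): name is "scene" or "top"; returns a dict with "pixels" (420x560x3 uint8, blue, green, red), "z_map" (420x560 float32, m along the optical axis (not along the pixel's ray), 0 where there is no reading), "intrinsics" (3x3 intrinsics, pixels), "dist_coeffs" ([k1, k2, p1, p2, k3] as OpenCV has them; the pictures are not rectified), "T" (4x4, takes a point from camera to world coordinates). Camera axes: x right, y up, looking along -z (the intrinsics and any distortion apply to the point x, -y, -z); pixel columns grow to the right and rows downward; lengths in m; the calibration is good to about 2 mm. A picture is of the moment at which its call begins.
- manip.hand_in(): hands the job in, once; it reports no verdict.
The state is a dict: "time_s": time; "q": joint angles; "dq": joint speeds; "joint_efforts": joint torques, N m; "position": TCP position; "eef_rot": TCP orientation; "force": force on the tool from outside, world axes, zero at the start; "torque": the same for the moment, N m; "finger_gap": finger opening in m.
Only numpy, scipy, OpenCV 4.12 (cv2) and the standard library are available. Lean on these libraries where they do the work, as an engineer would, in place of code of your own. Each camera call takes 0.05 s, during which the arm holds its last target.

## Task

Two identical taped cartons stand side by side at the front of the worktop, before a shallow grey metal tray, one of them heavier than the other; the scale is taken up, so feel the difference by hand. Lift the left carton at least 6 cm clear of the worktop, hold it there for about a second and set it back where it stood, then lift and hold the right one in the same way. Put the heavier carton upright inside the tray and leave the lighter one standing upright where it stood at the start.

Things in the scene. Friction and masses are not known exactly. Their poses are not given: they have to be found in the camera images.
- carton_left_center (a point): Left carton (greater y): closed brown cardboard carton, 48 mm wide (its x) x 86 mm long (its y) x 70 mm high (its z), a strip of paper tape along the middle of its top; rigid; standing upright and loose on the worktop. The two cartons look alike; one weighs 0.2 to 0.3 kg, the other 0.65 to 0.9 kg, and either may be the heavier. This point is its centre, 35 mm above its underside. Best grasped from above across the 48 mm width, with the fingers closing along its x.
- carton_right_center (a point): Right carton (smaller y): closed brown cardboard carton, 48 mm wide (its x) x 86 mm long (its y) x 70 mm high (its z), a strip of paper tape along the middle of its top; rigid; standing upright and loose on the worktop. The two cartons look alike; one weighs 0.2 to 0.3 kg, the other 0.65 to 0.9 kg, and either may be the heavier. This point is its centre, 35 mm above its underside. Best grasped from above across the 48 mm width, with the fingers closing along its x.
- tray: Shallow open tray of grey painted sheet metal, fixed on the worktop behind the cartons (farther from the robot): outside 160 mm (its x) x 200 mm (its y) x 20 mm high, walls 3 mm, inner floor 3 mm above the worktop. Origin: centre of its underside; z up.
Mind the look-alikes: they are no part of the job. What is shaped like the part that bears carton_right_center but turquoise or yellow is not meant.

How it is judged:
By the outcome, as a careful person would: the job done as asked, in the order asked, and still so for the second after the job is handed in, with the robot touching nothing.
It also fails if it takes over 72 s, if anything falls off the work surface, if the arm or the gripper's body presses on something with over 40 N, if the wrist force passes 120 N, or if a joint passes its speed limit or range.

## Working session

There is one attempt and no reset: what is moved stays moved. The work goes in short steps, Python scripts to look and compute and a tool call to move; the robot and the scene stay as the last step left them, time stands still between calls to the robot, and variables do not carry over. Pictures are saved under pics/ and viewed, and the job is handed in when it is done.

Besides the shell and the picture viewer there is one more tool, called after "Request:" as name(argument=value, ...), one argument or row to a line, values as JSON. step_arm: Moves the arm, as the interface text tells. Its arguments: {"type":"object","properties":{"delta_rot":{"type":"array"},"dp":{"type":"array"},"hand":{"type":"array"},"force":{"type":"number"}},"required":["delta_rot","dp","hand"]}

```bash
mkdir -p pics; python3 - <<'E'
from station import monitor, viewer
import cv2,pickle
o=monitor.get_obs();print(o)
for n in("scene","top"):
    s=viewer.snapshot(n);cv2.imwrite(f"pics/{n}0.png",s["pixels"]);pickle.dump(s,open(f"{n}0.pkl","wb"))
    print(n,s["intrinsics"],s["dist_coeffs"],s["T"])
E
```

```text
{'time_s': 0.0, 'q': array([ 1.08329357,  0.60013761, -0.00253441,  1.60009966,  0.00180001,
        0.94285502, -0.07978377]), 'dq': array([-0.00098619, -0.00217515,  0.00062658,  0.00289454, -0.00136535,
       -0.00014344, -0.00042511]), 'joint_efforts': array([-1.83994221e-04, -7.76460886e+01,  1.56489406e+00, -2.58010805e+01,
        1.23463417e-02,  8.99703096e-03,  6.55541584e-06]), 'position': array([ 0.28931309, -0.66425143,  0.20501886]), 'eef_rot': array([-3.07413204e+00, -6.40571480e-01,  6.97253726e-04]), 'force': array([-0.40734509, -0.64071558,  0.96578174]), 'torque': array([0.04538446, 0.00886422, 0.02856266]), 'finger_gap': 0.08567566988082287}
scene [[520.11877672   0.         282.28787552]
 [  0.         520.11877672 206.78592147]
 [  0.           0.           1.        ]] [-0.04902986  0.          0.          0.          0.        ] [[-0.81418496  0.40209624 -0.41883346 -0.00529772]
 [-0.58058065 -0.55714978  0.59372572  0.78631391]
 [ 0.00538191  0.72656915  0.68707227  0.9278872 ]
 [ 0.          0.          0.          1.        ]]
top [[446.51299221   0.         284.03412194]
 [  0.         446.51299221 211.58011832]
 [  0.           0.           1.        ]] [-0.12333616  0.          0.          0.          0.        ] [[-1.06104032e-04  9.90944438e-01 -1.34272519e-01  3.75282799e-01]
 [-9.99960510e-01 -1.29833252e-03 -8.79163923e-03  3.01860676e-02]
 [-8.88635638e-03  1.34266284e-01  9.90905443e-01  1.24839782e+00]
 [ 0.00000000e+00  0.00000000e+00  0.00000000e+00  1.00000000e+00]]
```

View pics/scene0.png

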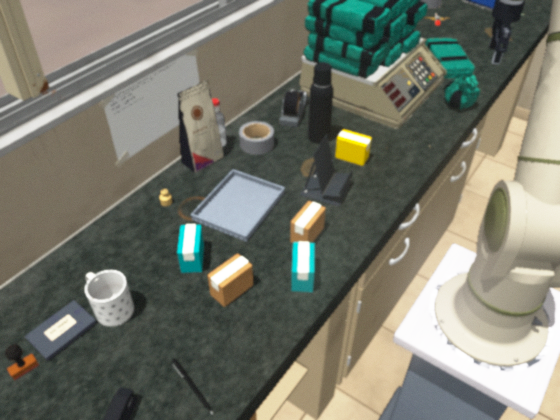

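View pics/top0.png

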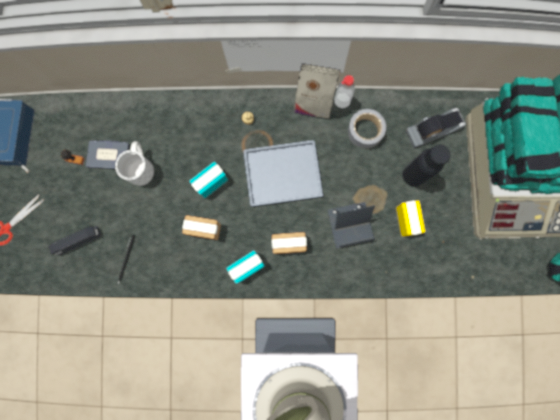

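The scene view shows the brown cartons at (231,279) and (308,222), and the top view shows them at (201,227) left and (289,243) right. The tray is at (283,173) in the top view.

What could be mistaken for the cartons, in top-view pixels: turquoise boxes at (208,179) and (245,267), and a yellow box at (411,218). I choose the two brown ones. I'll check them in a crop and measure them.

```bash
cat > h.py <<'E'
import numpy as np,cv2
def ray(s,uv):
    n=cv2.undistortPoints(np.array(uv,float).reshape(-1,1,2),s["intrinsics"],np.array(s["dist_coeffs"])).reshape(-1,2)
    d=np.c_[n[:,0],-n[:,1],-np.ones(len(n))]
    return s["T"][:3,3],d@s["T"][:3,:3].T,d
def cloud(s):
    h,w=s["z_map"].shape
    v,u=np.mgrid[:h,:w]
    c,_,d=ray(s,np.c_[u.ravel(),v.ravel()])
    P=(d*s["z_map"].reshape(-1,1))@s["T"][:3,:3].T+c
    return P.reshape(h,w,3)
def plane(s,uv,z):
    c,d,_=ray(s,uv); return c+d*((z-c[2])/d[:,2])[:,None]
def rect(xy):
    r=cv2.minAreaRect(xy.astype(np.float32)*1000); return r
def boxes(s,wins,zr=(0.058,0.085)):
    P=cloud(s);out=[]
    for (u0,u1,v0,v1) in wins:
        q=P[v0:v1,u0:u1].reshape(-1,3); q=q[(q[:,2]>zr[0])&(q[:,2]<zr[1])]
        r=rect(q[:,:2]); b=cv2.boxPoints(r)
        e=max([(b[i]-b[i-1]) for i in range(4)],key=np.linalg.norm); a=np.degrees(np.arctan2(e[0],e[1]))
        out.append((np.round(r[0],1),np.round(r[1],1),"long axis from y toward x deg",round((a+90)%180-90,1),"z",np.median(q[:,2]).round(4),len(q)))
    return out
E
python3 - <<'E'
import pickle,cv2,numpy as np
from h import *
t=pickle.load(open("top0.pkl","rb"));s=pickle.load(open("scene0.pkl","rb"))
W=[(175,227,208,246),(265,313,226,259)]
for b in boxes(t,W):print(b)
for b in boxes(s,[(203,258,250,305),(286,330,198,246)]):print("scene",b)
P=cloud(t)
q=P[130:215,235:330].reshape(-1,3);print("tray h",np.percentile(q[:,2],[5,50,90,99]))
m=q[(q[:,2]>.012)&(q[:,2]<.03)];r=rect(m[:,:2]);print(r,cv2.boxPoints(r).round(),len(m))
P2=cloud(s);q=P2[165:242,185:290].reshape(-1,3);print(np.percentile(q[:,2],[5,50,90,99]))
# colour-based: brown+tape blob in top
g=t["pixels"];hsv=cv2.cvtColor(g,cv2.COLOR_BGR2HSV)
for w in W:
    u0,u1,v0,v1=w
    h=hsv[v0:v1,u0:u1]; k=((h[...,2]>110)).astype(np.uint8)
    c=max(cv2.findContours(k,0,2)[0],key=cv2.contourArea).reshape(-1,2)+[u0,v0]
    X=plane(t,c,.07);print("col",rect(X[:,:2]))
# tray colour
h=hsv[135:212,238:328];k=(h[...,2]>100).astype(np.uint8);c=max(cv2.findContours(k,0,2)[0],key=cv2.contourArea).reshape(-1,2)+[238,135]
X=plane(t,c,.02);r=rect(X[:,:2]);print("tray col",r)
cr=[cv2.resize(g[205:265,170:320],None,fx=5,fy=5,interpolation=2)];cv2.imwrite("pics/crop0.png",cr[0])
E
```

```text
(array([495.5, 267.4]), array([89.6, 48.4]), 'long axis from y toward x deg', np.float32(9.2), 'z', np.float64(0.0689), 597)
(array([453.5,  27.4]), array([48.2, 86. ]), 'long axis from y toward x deg', np.float32(-3.7), 'z', np.float64(0.0694), 592)
scene (array([494.7, 269.3]), array([89.5, 50.4]), 'long axis from y toward x deg', np.float32(9.0), 'z', np.float64(0.0706), 861)
scene (array([442.3,  57.7]), array([ 68.1, 152.2]), 'long axis from y toward x deg', np.float32(-20.6), 'z', np.float64(0.0706), 717)
tray h [-0.00385963  0.00106778  0.00589175  0.02223337]
((654.314697265625, 45.72016906738281), (164.5896759033203, 199.96080017089844), 7.89268684387207) [[559. 133.]
 [587. -65.]
 [750. -42.]
 [722. 156.]] 450
[-0.00130567  0.00304865  0.01775283  0.07348925]
col ((495.4983825683594, 265.6651611328125), (99.66314697265625, 55.27567672729492), 82.07341766357422)
col ((453.6122741699219, 29.84766387939453), (54.97241973876953, 96.72725677490234), 5.6317853927612305)
tray col ((671.384521484375, 43.66099548339844), (208.41368103027344, 243.9875030517578), 6.343562126159668)
```

View pics/crop0.png

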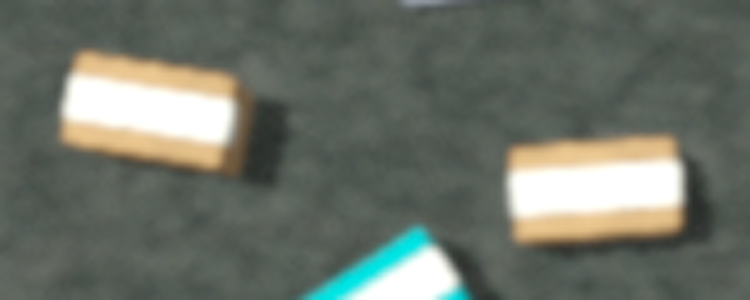

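The crop shows two brown cartons with white tape, in the top view at (201,227) left and (289,243) right. The turquoise box is separate, at the bottom. The measured sizes (about 88x48 mm, z 0.069) match the description. Next I'll check obstacle heights along the way.

```bash
python3 - <<'E'
import pickle,cv2,numpy as np
from h import *
for n in("top","scene"):
    s=pickle.load(open(n+"0.pkl","rb"));P=cloud(s).reshape(-1,3)
    P=P[s["z_map"].reshape(-1)>0]
    print(n)
    for x in np.arange(.25,.75,.05):
        row=[]
        for y in np.arange(-.75,.40,.05):
            q=P[(abs(P[:,0]-x)<.025)&(abs(P[:,1]-y)<.025),2]
            row.append(f"{100*np.percentile(q,98):4.0f}" if len(q)>3 else "   .")
        print(f"{x:.2f}"," ".join(row))
t=pickle.load(open("top0.pkl","rb"))
for w in [(188,230,160,198),(225,266,248,285)]:print(boxes(t,[w]))
# tape angle
hsv=cv2.cvtColor(t["pixels"],cv2.COLOR_BGR2HSV)
for u0,u1,v0,v1 in [(175,227,208,246),(265,313,226,259)]:
    h=hsv[v0:v1,u0:u1];k=((h[...,2]>170)&(h[...,1]<50)).astype(np.uint8)
    v,u=np.nonzero(k);X=plane(t,np.c_[u+u0,v+v0],.07)[:,:2]
    m=X.mean(0);w,V=np.linalg.eigh(np.cov((X-m).T));a=V[:,1];print("tape",m,np.degrees(np.arctan2(a[0],a[1])))
E
```

```text
top
0.25  -85  -85  -85  -85  -85  -85  -85  -85  -85  -85  -85  -85  -85  -85  -85  -85  -85  -85  -85  -85  -85  -85  -85
0.30    0    0    0    0    0    0    0    0    0    0    0    1    0    0    0    0    0    0    0    0    0    0    0
0.35    4    6    0    0    0    0    0    0    0    0    1    0    0    0    0    0    0    0    7    7    0    0    0
0.40    4    7    1    0    0    0    0    0    1    0    0    0    0    0    0    0    0    7    7    7    0    0    0
0.45    3    4    4    4    4    4    0    0    0    3    0    4    5    4    0    7    7    5    1    0    7    4    0
0.50    7    9    9    9    9    9    0    1    7    7    0    7   11   14    0    7    7    0    0    7    7    7    0
0.55    .   14   18   27   23   23    0    0    7    7    0   14   14   14    0    0    2    2    2    0    0    0    0
0.60    .    .   19   28   33   33    0    0   21   18    0    1    0    0    2    2    1    1    2    6    7    7    0
0.65    .    .    .   33   34   34    0    0   24   24    0    0    0    0    2    1    1    1    2    7    7    7    0
0.70    .    .  
[... 960 characters left out ...]
  32   33   33   33   33   21    1   22   21    0    0    1    0    2    2    2    1    2    3    7    7    0
0.65    .    .    .   34   34   33   21    1   24   24    1    1    1    1    2    1    1    1    2    7    7    7    0
0.70    .    .    .   33   34   33   21    .    0   13    1    0    0    0    2    1    1    2    2    1    1    0    0
[(array([628.6, 249.7]), array([49.9, 87.5]), 'long axis from y toward x deg', np.float32(-39.1), 'z', np.float64(0.0693), 585)]
[(array([389. , 143.7]), array([48.1, 87.6]), 'long axis from y toward x deg', np.float32(-32.9), 'z', np.float64(0.0692), 610)]
tape [0.49536526 0.26696969] 9.30357746220091
tape [0.45341688 0.02859468] -4.16025416520293
```

```bash
cat > plan.py <<'E'
import numpy as np,sys
from scipy.spatial.transform import Rotation as R
from station import monitor
def st():
    o=monitor.get_obs();M=R.from_rotvec(o["eef_rot"]).as_matrix()
    print("t",round(o["time_s"],2),"p",o["position"].round(4),"toolY yaw",np.degrees(np.arctan2(M[1,1],M[0,1])).round(2),"tilt xy",M[:2,2].round(4),"gap",o["finger_gap"].round(4),"F",o["force"].round(1),"q",o["q"].round(2))
    return o,M
def go(p,yaw):
    "first turn about z by w deg, then shift"
    o,M=st();y=np.radians(yaw);Y=np.array([np.cos(y),np.sin(y),0]);Z=np.array([0,0,-1.]);T=np.c_[np.cross(Y,Z),Y,Z]
    print("rot tool deg",np.degrees(R.from_matrix(M.T@T).as_rotvec()).round(2),"shift cm in target axes",(100*T.T@(np.array(p)-o["position"])).round(2), "in present axes",(100*M.T@(np.array(p)-o["position"])).round(2))
E
python3 -c "
from plan import *
go([.495,.267,.2],-9.2)"
```

```text
Traceback (most recent call last):
  File "plan.py", line 10, in go
    o,M=st();y=np.radians(yaw);Y=np.array([np.cos(y),np.sin(y),0]);Z=np.array([0,0,-1.]);T=np.c_[np.cross(Y,Z),Y,Z]
        ~~^^
  File "plan.py", line 6, in st
    print("t",round(o["time_s"],2),"p",o["position"].round(4),"toolY yaw",np.degrees(np.arctan2(M[1,1],M[0,1])).round(2),"tilt xy",M[:2,2].round(4),"gap",o["finger_gap"].round(4),"F",o["force"].round(1),"q",o["q"].round(2))
                                                                                                                                                          ^^^^^^^^^^^^^^^^^^^^^
AttributeError: 'float' object has no attribute 'round'
```

```bash
sed -i 's/o\["finger_gap"\].round(4)/round(o["finger_gap"],4)/' plan.py
python3 -c "
from plan import *
go([.495,.267,.2],-9.2)"
```

```text
t 0.1 p [ 0.2893 -0.6643  0.2051] toolY yaw -66.46 tilt xy [-0.0007  0.0013] gap 0.0854 F [-0.3 -1.3 -0.5] q [ 1.08  0.6  -0.    1.6   0.    0.94 -0.08]
rot tool deg [-8.000e-02 -3.000e-02 -5.726e+01] shift cm in target axes [95.22  5.41  0.51] in present axes [ 56.05 -77.16   0.61]
```

Request:
step_arm(
  delta_rot=[
    [0, 0, -9.5],
    [0, 0, -9.5],
    [0, 0, -9.5],
    [0, 0, -9.5],
    [0, 0, -9.5],
    [0, 0, -9.5],
    [0, 0, 0],
  ],
  dp=[
    [0, 0, 0],
    [0, 0, 0],
    [0, 0, 0],
    [0, 0, 0],
    [0, 0, 0],
    [0, 0, 0],
    [0, 0, 0],
  ],
  hand=[1, 1, 1, 1, 1, 1, 1],
)

```text
time_s: 0.98
position: [0.2891, -0.6646, 0.2053]
eef_rot: [-2.398, -2.028, -0.001]
force: [-0.4, 0.6, -0.7]
finger_gap: 0.0853
```

```bash
python3 -c "
from plan import *
go([.495,.267,.2],-9.2)"
```

```text
t 0.97 p [ 0.2891 -0.6646  0.2053] toolY yaw -9.55 tilt xy [-0.0001  0.001 ] gap 0.0853 F [-0.4  0.6 -0.7] q [ 1.25  0.61 -0.28  1.59  0.19  0.97  0.75]
rot tool deg [-0.02 -0.06 -0.35] shift cm in target axes [95.25  5.43  0.53] in present axes [95.28  4.86  0.62]
```

Request:
step_arm(
  delta_rot=[
    [0, 0, 0],
    [0, 0, 0],
    [0, 0, 0],
    [0, 0, 0],
    [0, 0, 0],
    [0, 0, 0],
    [0, 0, 0],
    [0, 0, 0],
    [0, 0, 0],
    [0, 0, 0],
    [0, 0, 0],
    [0, 0, 0],
    [0, 0, 0],
    [0, 0, 0],
    [0, 0, 0],
    [0, 0, 0],
    [0, 0, 0],
    [0, 0, 0],
    [0, 0, 0],
    [0, 0, -0.3],
  ],
  dp=[
    [5, 1, -0.5],
    [5, 1, 0],
    [5, 1, 0],
    [5, 1, 0],
    [5, 0.9, 0],
    [5, 0, 0],
    [5, 0, 0],
    [5, 0, 0],
    [5, 0, 0],
    [5, 0, 0],
    [5, 0, 0],
    [5, 0, 0],
    [5, 0, 0],
    [5, 0, 0],
    [5, 0, 0],
    [5, 0, 0],
    [5, 0, 0],
    [5, 0, 0],
    [5, 0, 0],
    [0, 0, 0],
  ],
  hand=[1, 1, 1, 1, 1, 1, 1, 1, 1, 1, 1, 1, 1, 1, 1, 1, 1, 1, 1, 1],
)

```text
time_s: 3.48
position: [0.4936, 0.2689, 0.2108]
eef_rot: [-2.389, -2.037, -0.003]
force: [-0.3, -0.3, -0.1]
finger_gap: 0.0857
```

```bash
python3 -c "
from plan import *
go([.495,.267,.024],-9.2)"
```

```text
t 3.48 p [0.4936 0.2689 0.2108] toolY yaw -9.09 tilt xy [-0.0001  0.0027] gap 0.0857 F [-0.3 -0.3 -0.1] q [-0.27  0.43 -0.45  1.95  0.25  0.81 -1.02]
rot tool deg [-0.03 -0.15  0.11] shift cm in target axes [-0.17  0.17 18.68] in present axes [-0.22  0.17 18.68]
```

Request:
step_arm(
  delta_rot=[
    [0, 0, 0],
    [0, 0, 0],
    [0, 0, 0],
    [0, 0, 0],
    [0, 0, 0],
    [0, 0, 0],
    [0, 0, 0],
    [0, 0, 0],
  ],
  dp=[
    [-0.2, 0.2, 3],
    [0, 0, 3],
    [0, 0, 3],
    [0, 0, 3],
    [0, 0, 3],
    [0, 0, 2.5],
    [0, 0, 1.2],
    [0, 0, 0],
  ],
  hand=[1, 1, 1, 1, 1, 1, 1, 1],
)

```text
time_s: 4.47
position: [0.4954, 0.2614, 0.0235]
eef_rot: [2.393, 2.035, -0.002]
force: [-0.8, -0.2, -0.1]
finger_gap: 0.0855
```

```bash
python3 -c "
from plan import *
go([.495,.267,.024],-9.2)
from station import viewer;import cv2
cv2.imwrite('pics/s1.png',viewer.snapshot('scene')['pixels'][150:350,120:400].repeat(2,0).repeat(2,1))"
```

```text
t 4.47 p [0.4954 0.2614 0.0235] toolY yaw -9.25 tilt xy [-0.001  -0.0011] gap 0.0855 F [-0.8 -0.2 -0.1] q [-0.39  0.68 -0.28  2.1   0.45  0.42 -1.2 ]
rot tool deg [-0.05  0.07 -0.05] shift cm in target axes [ 0.55 -0.13 -0.05] in present axes [ 0.55 -0.13 -0.05]
```

View pics/s1.png

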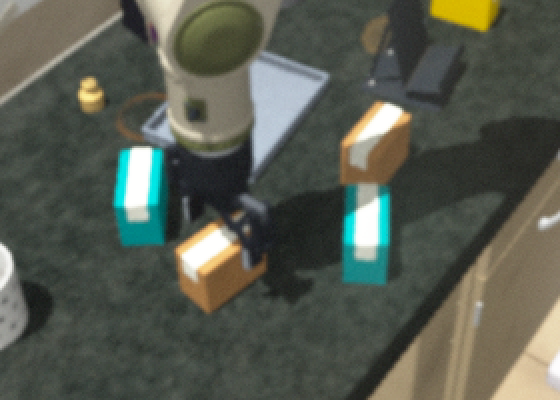

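The fingers straddle the left brown carton, centred near crop (222,263). I'll trim 5 mm along its length, close, and lift.

Request:
step_arm(
  delta_rot=[
    [0, 0, 0],
    [0, 0, 0],
    [0, 0, 0],
    [0, 0, 0],
    [0, 0, 0],
    [0, 0, 0],
    [0, 0, 0],
  ],
  dp=[
    [0.5, -0.1, 0],
    [0, 0, 0],
    [0, 0, 0],
    [0, 0, 0],
    [0, 0, 0],
    [0, 0, 0],
    [0, 0, 0],
  ],
  hand=[1, 1, 0.3, 0.3, 0.3, 0.3, 0.3],
  force=60,
)

```text
time_s: 5.4
position: [0.4954, 0.2671, 0.0242]
eef_rot: [2.392, 2.037, 0.0]
force: [-2.3, -0.7, 4.5]
finger_gap: 0.0467
```

```bash
python3 -c "
from plan import *
go([.495,.267,.024],-9.2)"
```

```text
t 5.4 p [0.4954 0.2671 0.0242] toolY yaw -9.17 tilt xy [ 0.0002 -0.0001] gap 0.0467 F [-2.3 -0.7  4.5] q [-0.4   0.68 -0.28  2.09  0.45  0.42 -1.2 ]
rot tool deg [0.01 0.   0.03] shift cm in target axes [-0.01 -0.04  0.02] in present axes [-0.01 -0.04  0.02]
```

Request:
step_arm(
  delta_rot=[
    [0, 0, 0],
    [0, 0, 0],
    [0, 0, 0],
    [0, 0, 0],
    [0, 0, 0],
    [0, 0, 0],
    [0, 0, 0],
    [0, 0, 0],
  ],
  dp=[
    [0, 0, -0.5],
    [0, 0, -1.5],
    [0, 0, -2],
    [0, 0, -2],
    [0, 0, -2],
    [0, 0, -2],
    [0, 0, 0],
    [0, 0, 0],
  ],
  hand=[0.3, 0.3, 0.3, 0.3, 0.3, 0.3, 0.3, 0.3],
)

```text
time_s: 6.4
position: [0.4953, 0.2668, 0.1237]
eef_rot: [2.392, 2.037, -0.0]
force: [-0.1, -0.1, -3.7]
finger_gap: 0.047
```

```bash
python3 -c "
from plan import *
o,M=st();print(o['joint_efforts'].round(2))
from station import viewer;import cv2
s=viewer.snapshot('scene');cv2.imwrite('pics/s2.png',s['pixels'][150:350,120:400].repeat(2,0).repeat(2,1))"
```

```text
t 6.4 p [0.4953 0.2668 0.1237] toolY yaw -9.17 tilt xy [-0.0002 -0.0003] gap 0.047 F [-0.1 -0.1 -3.7] q [-0.32  0.54 -0.4   2.03  0.35  0.63 -1.11]
[ 1.100e-01 -6.591e+01 -4.690e+00 -1.866e+01 -1.000e-02  0.000e+00
  1.000e-02]
```

View pics/s2.png

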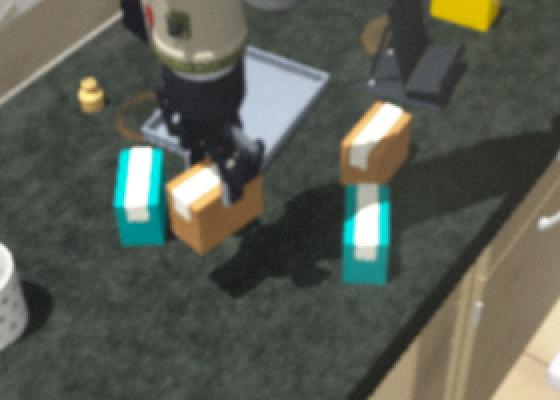

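Request:
step_arm(
  delta_rot=[
    [0, 0, 0],
    [0, 0, 0],
    [0, 0, 0],
    [0, 0, 0],
    [0, 0, 0],
    [0, 0, 0],
    [0, 0, 0],
    [0, 0, 0],
    [0, 0, 0],
    [0, 0, 0],
  ],
  dp=[
    [0, 0, 0],
    [0, 0, 0],
    [0, 0, 0],
    [0, 0, 0],
    [0, 0, 0],
    [0, 0, 0],
    [0, 0, 0],
    [0, 0, 0],
    [0, 0, 0],
    [0, 0, 0],
  ],
  hand=[0.3, 0.3, 0.3, 0.3, 0.3, 0.3, 0.3, 0.3, 0.3, 0.3],
)

```text
time_s: 7.7
position: [0.4955, 0.2671, 0.1239]
eef_rot: [-2.392, -2.037, 0.0]
force: [0.0, 0.2, -2.6]
finger_gap: 0.0468
```

```bash
python3 -c "
from plan import *
go([.4954,.2671,.0242],-9.2)"
```

```text
t 7.7 p [0.4955 0.2671 0.1239] toolY yaw -9.16 tilt xy [-0. -0.] gap 0.0468 F [ 0.   0.2 -2.6] q [-0.32  0.54 -0.4   2.03  0.35  0.63 -1.11]
rot tool deg [-0.    0.    0.04] shift cm in target axes [-0.   -0.01  9.97] in present axes [-0.   -0.01  9.97]
```

The carton is held clear of the worktop; its base is about 10 cm up in the picture, near crop (215,215). About 2.6–3.7 N of load suggests this is the lighter one. I'll set it back.

Request:
step_arm(
  delta_rot=[
    [0, 0, 0],
    [0, 0, 0],
    [0, 0, 0],
    [0, 0, 0],
    [0, 0, 0],
    [0, 0, 0],
    [0, 0, 0],
    [0, 0, 0],
    [0, 0, 0],
    [0, 0, 0],
    [0, 0, 0],
    [0, 0, 0],
  ],
  dp=[
    [0, 0, 2],
    [0, 0, 2],
    [0, 0, 2],
    [0, 0, 2],
    [0, 0, 1.2],
    [0, 0, 0.5],
    [0, 0, 0.25],
    [0, 0, 0],
    [0, 0, 0],
    [0, 0, 0],
    [0, 0, 0],
    [0, 0, 0],
  ],
  hand=[0.3, 0.3, 0.3, 0.3, 0.3, 0.3, 0.3, 0.3, 0.3, 1, 1, 1],
)

```text
time_s: 9.2
position: [0.4956, 0.2672, 0.0245]
eef_rot: [2.392, 2.037, 0.001]
force: [0.1, 0.0, 0.1]
finger_gap: 0.0855
```

Request:
step_arm(
  delta_rot=[
    [0, 0, 0],
    [0, 0, 0],
    [0, 0, 0],
    [0, 0, 0],
    [0, 0, 0],
    [0, 0, 0],
    [0, 0, 0],
  ],
  dp=[
    [0, 0, 0],
    [0, 0, -3],
    [0, 0, -3],
    [0, 0, -3],
    [0, 0, -3],
    [0, 0, -3],
    [0, 0, 0],
  ],
  hand=[1, 1, 1, 1, 1, 1, 1],
)

```text
time_s: 10.07
position: [0.4965, 0.2677, 0.1764]
eef_rot: [2.391, 2.036, 0.006]
force: [0.4, -0.5, -0.3]
finger_gap: 0.0855
```

```bash
python3 -c "
from plan import *
go([.4535,.028,.175],4)
from station import viewer;import cv2
s=viewer.snapshot('scene');cv2.imwrite('pics/s3.png',s['pixels'][150:350,120:400].repeat(2,0).repeat(2,1))"
```

```text
t 10.07 p [0.4965 0.2677 0.1764] toolY yaw -9.18 tilt xy [0.0034 0.0019] gap 0.0855 F [ 0.4 -0.5 -0.3] q [-0.28  0.47 -0.45  1.98  0.3   0.74 -1.06]
rot tool deg [  0.19  -0.12 -13.18] shift cm in target axes [-23.62  -5.96   0.14] in present axes [-24.35  -0.42   0.08]
```

View pics/s3.png

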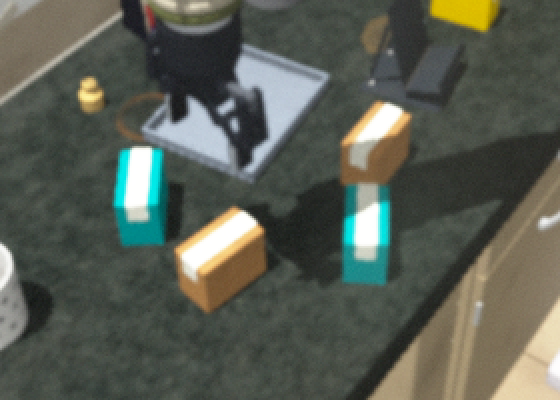

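The left carton is back upright at crop (222,260), where it was. Now the right one.

Request:
step_arm(
  delta_rot=[
    [0, 0, -6.6],
    [0, 0, -6.6],
    [0, 0, 0],
    [0, 0, 0],
    [0, 0, 0],
    [0, 0, 0],
    [0, 0, 0],
    [0, 0, 0],
    [0, 0, 0],
    [0, 0, 0],
  ],
  dp=[
    [0, 0, 0],
    [0, 0, 0],
    [-4, -1, 0],
    [-4, -1, 0],
    [-4, -1, 0],
    [-4, -1, 0],
    [-4, -1, 0],
    [-3.6, -1, 0],
    [0, 0, 0],
    [0, 0, 0],
  ],
  hand=[1, 1, 1, 1, 1, 1, 1, 1, 1, 1],
)

```text
time_s: 11.38
position: [0.4522, 0.028, 0.1739]
eef_rot: [-2.141, -2.298, 0.0]
force: [0.2, 0.4, -0.2]
finger_gap: 0.0853
```

```bash
python3 -c "
from plan import *
go([.4535,.028,.024],4)"
```

```text
t 11.38 p [0.4522 0.028  0.1739] toolY yaw 4.03 tilt xy [-0.0006  0.0005] gap 0.0853 F [ 0.2  0.4 -0.2] q [ 0.22  0.37 -0.53  2.21  0.31  0.63 -0.46]
rot tool deg [-0.03 -0.03  0.03] shift cm in target axes [-1.000e-02  1.300e-01  1.499e+01] in present axes [-1.000e-02  1.300e-01  1.499e+01]
```

Request:
step_arm(
  delta_rot=[
    [0, 0, 0],
    [0, 0, 0],
    [0, 0, 0],
    [0, 0, 0],
    [0, 0, 0],
    [0, 0, 0],
    [0, 0, 0],
    [0, 0, 0],
    [0, 0, 0],
  ],
  dp=[
    [0, 0.1, 2.5],
    [0, 0, 2.5],
    [0, 0, 2.5],
    [0, 0, 2.5],
    [0, 0, 2.5],
    [0, 0, 1.5],
    [0, 0, 1],
    [0, 0, 0],
    [0, 0, 0],
  ],
  hand=[1, 1, 1, 1, 1, 1, 1, 1, 1],
)

```text
time_s: 12.5
position: [0.4534, 0.0279, 0.0247]
eef_rot: [2.141, 2.299, 0.001]
force: [0.1, 0.6, 0.2]
finger_gap: 0.0853
```

```bash
python3 -c "
from plan import *
go([.4535,.028,.024],4)
from station import viewer;import cv2
s=viewer.snapshot('scene');cv2.imwrite('pics/s4.png',s['pixels'][150:350,120:400].repeat(2,0).repeat(2,1))"
```

```text
t 12.5 p [0.4534 0.0279 0.0247] toolY yaw 4.07 tilt xy [0.0004 0.0001] gap 0.0853 F [0.1 0.6 0.2] q [-0.02  0.62 -0.23  2.34  0.61  0.24 -0.74]
rot tool deg [ 0.02 -0.01  0.07] shift cm in target axes [0.01 0.01 0.07] in present axes [0.01 0.01 0.07]
```

View pics/s4.png

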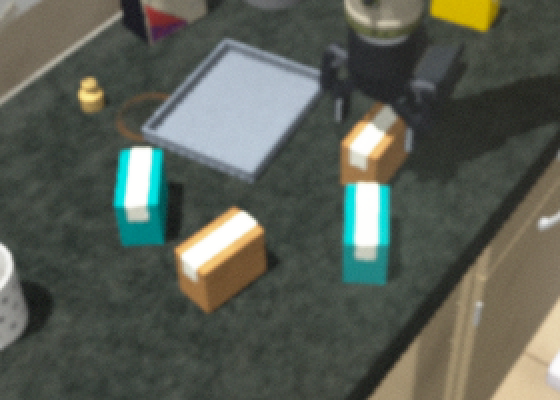

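The fingers straddle the right carton at crop (375,148). I'll close harder in case it is heavy, then lift and hold.

Request:
step_arm(
  delta_rot=[
    [0, 0, 0],
    [0, 0, 0],
    [0, 0, 0],
    [0, 0, 0],
    [0, 0, 0],
    [0, 0, 0],
    [0, 0, 0],
    [0, 0, 0],
    [0, 0, 0],
    [0, 0, 0],
    [0, 0, 0],
    [0, 0, 0],
    [0, 0, 0],
  ],
  dp=[
    [0, 0, 0],
    [0, 0, 0],
    [0, 0, 0],
    [0, 0, 0],
    [0, 0, 0],
    [0, 0, -0.5],
    [0, 0, -1.5],
    [0, 0, -2],
    [0, 0, -2],
    [0, 0, -2],
    [0, 0, -2],
    [0, 0, 0],
    [0, 0, 0],
  ],
  hand=[0.3, 0.3, 0.3, 0.3, 0.3, 0.3, 0.3, 0.3, 0.3, 0.3, 0.3, 0.3, 0.3],
  force=90,
)

```text
time_s: 14.18
position: [0.4526, 0.0272, 0.1237]
eef_rot: [-2.142, -2.297, 0.002]
force: [-0.5, -0.2, -7.8]
finger_gap: 0.0458
```

```bash
python3 -c "
from plan import *
st()
from station import viewer;import cv2
s=viewer.snapshot('scene');cv2.imwrite('pics/s5.png',s['pixels'][150:350,120:400].repeat(2,0).repeat(2,1))"
```

```text
t 14.18 p [0.4526 0.0272 0.1237] toolY yaw 4.02 tilt xy [-0.0012 -0.0003] gap 0.0458 F [-0.5 -0.2 -7.8] q [ 0.17  0.45 -0.48  2.26  0.42  0.51 -0.57]
```

View pics/s5.png

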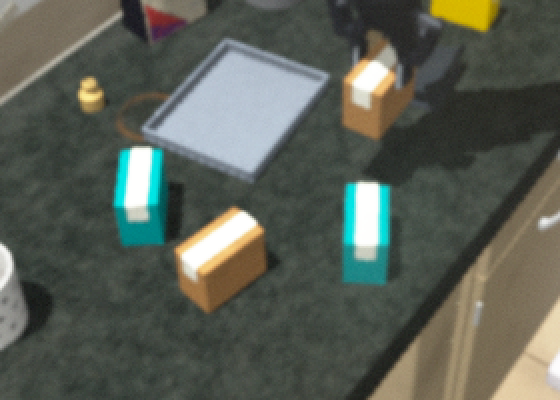

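Request:
step_arm(
  delta_rot=[
    [0, 0, 0],
    [0, 0, 0],
    [0, 0, 0],
    [0, 0, 0],
    [0, 0, 0],
    [0, 0, 0],
    [0, 0, 0],
    [0, 0, 0],
    [0, 0, 0],
    [0, 0, 0],
  ],
  dp=[
    [0, 0, 0],
    [0, 0, 0],
    [0, 0, 0],
    [0, 0, 0],
    [0, 0, 0],
    [0, 0, 0],
    [0, 0, 0],
    [0, 0, 0],
    [0, 0, 0],
    [0, 0, 0],
  ],
  hand=[0.3, 0.3, 0.3, 0.3, 0.3, 0.3, 0.3, 0.3, 0.3, 0.3],
)

```text
time_s: 15.48
position: [0.4532, 0.0275, 0.1243]
eef_rot: [-2.142, -2.298, 0.0]
force: [-0.5, 0.1, -8.5]
finger_gap: 0.0461
```

```bash
python3 -c "
from plan import *
go([.654,.046,.124],8)"
```

```text
t 15.47 p [0.4532 0.0275 0.1243] toolY yaw 4.03 tilt xy [-0.0001 -0.    ] gap 0.0461 F [-0.5  0.1 -8.5] q [ 0.17  0.45 -0.48  2.26  0.42  0.51 -0.57]
rot tool deg [-0.01  0.   -3.97] shift cm in target axes [-0.97 20.14  0.03] in present axes [ 0.43 20.16  0.03]
```

At 8.5 N the right carton is clearly the heavier. "In the same way" can mean setting it back too, so I'll set it down, release it, then regrasp and carry it to the tray.

Request:
step_arm(
  delta_rot=[
    [0, 0, 0],
    [0, 0, 0],
    [0, 0, 0],
    [0, 0, 0],
    [0, 0, 0],
    [0, 0, 0],
    [0, 0, 0],
    [0, 0, 0],
    [0, 0, 0],
    [0, 0, 0],
    [0, 0, 0],
    [0, 0, 0],
  ],
  dp=[
    [0, 0, 2],
    [0, 0, 2],
    [0, 0, 2],
    [0, 0, 2],
    [0, 0, 1.2],
    [0, 0, 0.5],
    [0, 0, 0.25],
    [0, 0, 0],
    [0, 0, 0],
    [0, 0, 0],
    [0, 0, 0],
    [0, 0, 0],
  ],
  hand=[0.3, 0.3, 0.3, 0.3, 0.3, 0.3, 0.3, 0.3, 0.3, 0.9, 0.9, 0.9],
)

```text
time_s: 16.98
position: [0.4535, 0.0276, 0.0251]
eef_rot: [2.142, 2.298, 0.001]
force: [0.6, 0.6, 0.1]
finger_gap: 0.0766
```

Request:
step_arm(
  delta_rot=[
    [0, 0, 0],
    [0, 0, 0],
    [0, 0, 0],
    [0, 0, 0],
    [0, 0, 0],
    [0, 0, 0],
    [0, 0, 0],
    [0, 0, 0],
    [0, 0, 0],
    [0, 0, 0],
    [0, 0, 0],
    [0, 0, 0],
    [0, 0, 0],
    [0, 0, 0],
    [0, 0, 0],
  ],
  dp=[
    [0, 0, 0],
    [0, 0, 0],
    [0, 0, 0],
    [0, 0, 0],
    [0, 0, 0],
    [0, 0, 0],
    [0, 0, 0],
    [0, 0, 0],
    [0, 0, -0.5],
    [0, 0, -1.5],
    [0, 0, -2],
    [0, 0, -2],
    [0, 0, -2],
    [0, 0, -1],
    [0, 0, 0],
  ],
  hand=[0.9, 0.9, 0.9, 0.3, 0.3, 0.3, 0.3, 0.3, 0.3, 0.3, 0.3, 0.3, 0.3, 0.3, 0.3],
  force=90,
)

```text
time_s: 18.85
position: [0.4532, 0.0273, 0.115]
eef_rot: [2.142, 2.298, 0.0]
force: [0.7, 0.2, -9.2]
finger_gap: 0.046
```

```bash
python3 -c "
from plan import *
go([.654,.046,.114],8)"
```

```text
t 18.85 p [0.4532 0.0273 0.115 ] toolY yaw 4.01 tilt xy [ 0.0004 -0.    ] gap 0.046 F [ 0.7  0.2 -9.2] q [ 0.16  0.46 -0.48  2.27  0.45  0.49 -0.6 ]
rot tool deg [ 0.02  0.   -3.99] shift cm in target axes [-0.94 20.14  0.1 ] in present axes [ 0.46 20.16  0.11]
```

Request:
step_arm(
  delta_rot=[
    [0, 0, -4],
    [0, 0, 0],
    [0, 0, 0],
    [0, 0, 0],
    [0, 0, 0],
    [0, 0, 0],
    [0, 0, 0],
    [0, 0, 0],
    [0, 0, 0],
    [0, 0, 0],
    [0, 0, 0],
  ],
  dp=[
    [0, 0, 0],
    [-0.1, 1.5, 0],
    [-0.1, 2.5, 0],
    [-0.1, 3, 0],
    [-0.1, 3, 0],
    [-0.1, 3, 0],
    [-0.1, 3, 0],
    [-0.1, 2.5, 0],
    [-0.2, 1.6, 0],
    [0, 0, 0],
    [0, 0, 0],
  ],
  hand=[0.3, 0.3, 0.3, 0.3, 0.3, 0.3, 0.3, 0.3, 0.3, 0.3, 0.3],
)

```text
time_s: 20.23
position: [0.6527, 0.0467, 0.1138]
eef_rot: [-2.06, -2.37, 0.003]
force: [0.2, 0.3, -8.3]
finger_gap: 0.046
```

```bash
python3 -c "
from plan import *
go([.654,.046,.029],8)
from station import viewer;import cv2
s=viewer.snapshot('scene');cv2.imwrite('pics/s6.png',s['pixels'][100:300,120:400].repeat(2,0).repeat(2,1))"
```

```text
t 20.23 p [0.6527 0.0467 0.1138] toolY yaw 8.01 tilt xy [-0.0022 -0.0003] gap 0.046 F [ 0.2  0.3 -8.3] q [ 0.16  0.66 -0.5   1.82  0.44  0.77 -0.43]
rot tool deg [-0.12 -0.    0.01] shift cm in target axes [-0.09  0.12  8.48] in present axes [-0.09  0.13  8.47]
```

View pics/s6.png

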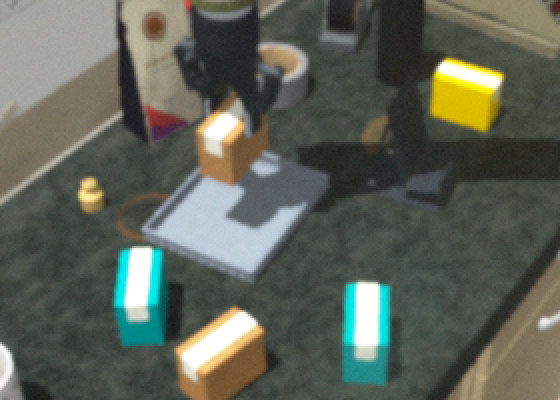

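The carton is above the tray at crop (232,145). Now I'll lower it.

Request:
step_arm(
  delta_rot=[
    [0, 0, 0],
    [0, 0, 0],
    [0, 0, 0],
    [0, 0, 0],
    [0, 0, 0],
    [0, 0, 0],
    [0, 0, 0],
    [0, 0, 0],
    [0, 0, 0],
  ],
  dp=[
    [0, 0.1, 1.5],
    [0, 0, 2],
    [0, 0, 2],
    [0, 0, 1.5],
    [0, 0, 0.8],
    [0, 0, 0.4],
    [0, 0, 0.25],
    [0, 0, 0],
    [0, 0, 0],
  ],
  hand=[0.3, 0.3, 0.3, 0.3, 0.3, 0.3, 0.3, 0.3, 0.3],
)

```text
time_s: 21.4
position: [0.6548, 0.0469, 0.0308]
eef_rot: [2.06, 2.371, 0.001]
force: [0.9, 0.6, -8.2]
finger_gap: 0.0458
```

```bash
python3 -c "
from plan import *
go([.654,.046,.028],8)"
```

```text
t 21.4 p [0.6548 0.0469 0.0308] toolY yaw 8.03 tilt xy [0.0008 0.    ] gap 0.0458 F [ 0.9  0.6 -8.2] q [ 0.11  0.77 -0.43  1.87  0.52  0.62 -0.5 ]
rot tool deg [0.04 0.   0.03] shift cm in target axes [-0.08 -0.09  0.28] in present axes [-0.08 -0.1   0.28]
```

Still carrying 8.2 N, about 3 mm above the floor.

Request:
step_arm(
  delta_rot=[
    [0, 0, 0],
    [0, 0, 0],
    [0, 0, 0],
    [0, 0, 0],
  ],
  dp=[
    [0, 0, 0.15],
    [0, 0, 0.15],
    [0, 0, 0],
    [0, 0, 0],
  ],
  hand=[0.3, 0.3, 0.3, 0.3],
)

```text
time_s: 21.9
position: [0.6548, 0.0468, 0.0284]
eef_rot: [2.06, 2.371, 0.0]
force: [-2.3, -0.8, 5.9]
finger_gap: 0.0459
```

Contact with the tray floor. I'll release, go up and back away.

Request:
step_arm(
  delta_rot=[
    [0, 0, 0],
    [0, 0, 0],
    [0, 0, 0],
    [0, 0, 0],
    [0, 0, 0],
    [0, 0, 0],
    [0, 0, 0],
    [0, 0, 0],
    [0, 0, 0],
    [0, 0, 0],
    [0, 0, 0],
    [0, 0, 0],
    [0, 0, 0],
    [0, 0, 0],
  ],
  dp=[
    [0, 0, 0],
    [0, 0, 0],
    [0, 0, 0],
    [0, 0, 0],
    [0, 0, -3],
    [0, 0, -3],
    [0, 0, -3],
    [0, 0, -3],
    [0, 0, -3],
    [0, -4, 0],
    [0, -4, 0],
    [0, -4, 0],
    [0, -4, 0],
    [0, 0, 0],
  ],
  hand=[0.9, 0.9, 0.9, 0.9, 0.9, 0.9, 0.9, 0.9, 0.9, 0.9, 0.9, 0.9, 0.9, 0.9],
)

```text
time_s: 23.65
position: [0.4934, 0.0237, 0.1776]
eef_rot: [-2.06, -2.372, 0.003]
force: [0.6, 1.1, 0.4]
finger_gap: 0.0768
```

```bash
python3 -c "
from plan import *
from h import *
st()
from station import viewer;import cv2,pickle
s=viewer.snapshot('scene');cv2.imwrite('pics/s7.png',s['pixels'])
t=viewer.snapshot('top');cv2.imwrite('pics/t7.png',t['pixels'])
P=cloud(t).reshape(-1,3)
print(boxes(t,[(175,227,208,246)]))
Q=cloud(s).reshape(-1,3)
for n,A in(('top',P),('scene',Q)):
  for nm,c in(('heavy',(.654,.046)),('left',(.495,.267))):
    q=A[(abs(A[:,0]-c[0])<.065)&(abs(A[:,1]-c[1])<.065)&(A[:,2]>.058)&(A[:,2]<.085)]
    print(n,nm,rect(q[:,:2]),np.median(q[:,2]),len(q))
"
```

```text
t 23.65 p [0.4934 0.0237 0.1776] toolY yaw 8.05 tilt xy [-0.0015 -0.0017] gap 0.0768 F [0.6 1.1 0.4] q [ 0.27  0.42 -0.58  2.12  0.36  0.7  -0.41]
[(array([496. , 267.2]), array([89.4, 48.6]), 'long axis from y toward x deg', np.float32(9.0), 'z', np.float64(0.0692), 597)]
top heavy ((654.9171142578125, 47.101654052734375), (48.460723876953125, 85.49737548828125), 8.634133338928223) 0.07258295211945676 402
top left ((495.9974060058594, 267.2083740234375), (89.38119506835938, 48.598506927490234), 81.02263641357422) 0.06920101184384797 597
scene heavy ((654.0994873046875, 49.21092987060547), (50.20436477661133, 91.6059799194336), 8.209022521972656) 0.07362576658187586 590
scene left ((495.8726501464844, 269.4989013671875), (89.30255126953125, 51.87694549560547), 81.2983627319336) 0.07078811330210805 852
```

View pics/s7.png

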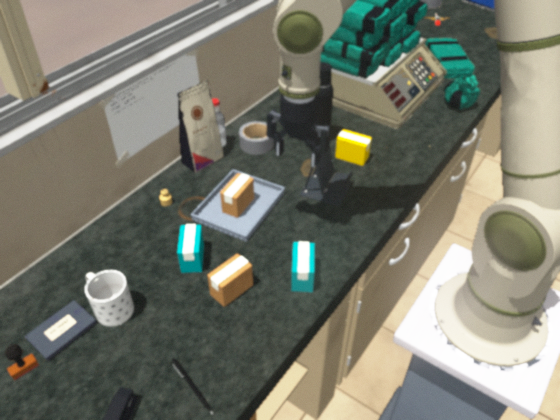

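View pics/t7.png

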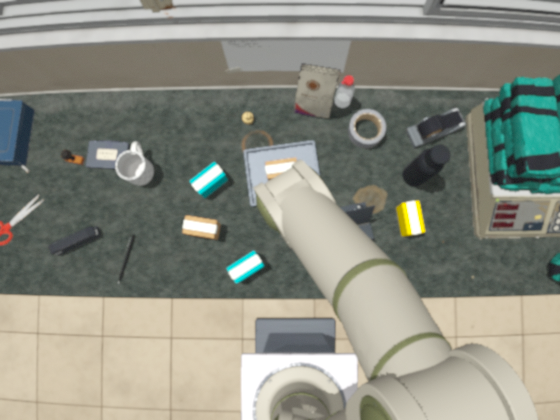

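The heavy carton stands upright in the middle of the tray, at scene (238,195), with its top at 0.073 m. The left carton is at scene (231,279), within 1 mm of its start, and the gripper touches nothing. I'm handing in.

```bash
python3 -c "
from station import manip
print(manip.hand_in())"
```

```text
the job is handed in; nothing more can be done
None
```

The right carton was the heavier one. It now stands upright near the middle of the tray, and the left one is back where it started. I handed the job in at about 24 s of the 72 s allowed; no verdict was reported.

- **Lifting:** I lifted each carton about 10 cm, held it for over a second and set it back in place. The left pulled about 3 N (roughly 0.3 kg) and the right about 8.5 N (roughly 0.87 kg). I then picked the right one up again and put it in the tray.
- **Heavier carton:** The last top view puts it at (0.655, 0.047), with its top at 0.073 m. That is the 70 mm height plus the 3 mm tray floor.
- **Lighter carton:** It measured at (0.496, 0.267) with its long side at 9.0°. At the start it was (0.4955, 0.267) and 9.2°.
- **Robot:** The gripper was open and clear of everything, and the wrist force readings between moves stayed below 10 N.
- **Disagreements:** None of the final checks failed. The scene and top cameras differ by about 2 mm, which is within the stated calibration. At the start the colour outlines came out too large, so I used the depth measurements instead.

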